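# Snap the dimmer's knob back on its D-shaft

### The arm

A 6-joint arm with a two-finger parallel gripper is mounted at the origin on the work surface; the furniture and walls round the work are solid. World frame = base frame: x ahead of the robot, y to its left, z up, the work surface at z = 0. Lengths are in mm, angles in rad, forces in N, time in s.
With the tool pointing down it reaches from about 400 to 925 mm from the base axis. Payload 12.5 kg.
Tool frame: the origin (TCP) lies on the mounting face of the last link; the fingertips stand 190 mm ahead of it and the grasp point (between the pads) lies 171 mm ahead of it; z points along the fingers, y is the line along which they close (so a half turn about z gives the same grasp; the last joint's range is limited). The gripper opens to 95 mm and grips with 3 to 60 N. Pads are 20 mm wide; open, the fingers measure 119 mm over their backs; the gripper's body (75 mm by 180 mm) begins 59 mm behind the grasp point.
Start: joints at [1.206, 0.491, 1.559, -0, 1.092, -0.106], TCP at [159.926, 604.192, 404.761] pointing down, gripper open.
Joint ranges: [-3.1, 3.1], [-0.84, 2.19], [0.05, 2.79], [-1.13, 4.28], [0.06, 2.93], [-2.69, 2.69]. Speed limits (rad/s): [2.22, 2.22, 2.79, 3.14, 3.14, 3.14].

### API

Orientations are given as [roll, pitch, yaw] about the fixed x, y, z axes, in that order (R = Rz(yaw) Ry(pitch) Rx(roll)).
In Python, from cell import env gives the robot as it stands.
- The arm moves only by the tool carry_out, never from a script. Its argument "series" is a list of rows, each a list of 5 numbers: the shift along the tool's x, y, z in m, then the turn about the tool's z in degrees, then the opening, from 0 (shut) to 1 (fully open). A call has 1 to 20 rows; each row is the pose to reach, as a shift and turn from the pose commanded when the call began, along the tool's axes at that moment; what a row does not reach only later rows make up. A row lasts 1/8 s, in which the tool goes at most 62.5 mm and 10.7 degrees, less where a joint would pass 70% of its speed; a pose out of reach is approached as far as the arm can. A call with a gripper value outside its range is refused whole. The fingers move at their own pace and stop on an object; the grip force is fixed at half the most. Time passes only in rows, so rows that repeat a pose let the fingers close. It gives the time, the measured TCP pose, the force, the opening and the grip force at its end, in the units of the state.
- env.state(): the state, without advancing time (a new reading comes with each control period).
- env.read_camera(name): name is "scene" or "top" or "wrist"; returns (picture, depth): 420x560x3 uint8, red, green, blue; 420x560 float32, mm along the optical axis (not along the pixel's ray), 0 where there is no reading.
- env.get_calibration(name): a dict with "intrinsics" (3x3 intrinsics, pixels), "cam_to_world" (4x4, takes a point from camera to world coordinates); the wrist camera has in their place "T_tool_cam" (4x4, takes a point from camera to tool coordinates, whose origin is the TCP and whose axes are the flange's). Camera axes: x right, y up, looking along -z (the intrinsics and any distortion apply to the point x, -y, -z); pixel columns grow to the right and rows downward; lengths in mm; the calibration is good to about 2 mm. A picture is of the moment at which its call begins: read the wrist's pose just before it. get_calibration takes no time and is no camera call.
- env.job_done(): hands the job in; it is judged then, once.
The state is a dict: "t": time; "joints": joint angles; "qvel": joint speeds; "tau": joint torques, N m; "eef_pos": TCP position; "tcp_rot": TCP orientation; "ft_force": force on the tool from outside, world axes, zero at the start; "moment": the same for the moment, N m; "opening": opening from 0.0 (shut) to 1.0 (fully open); "grip_force": force on a finger pad.
Only numpy, scipy, OpenCV 4.12 (cv2) and the standard library are available. Lean on these libraries where they do the work, as an engineer would, in place of code of your own. Each camera call takes 0.05 s, during which the arm holds its last target. There are 200 camera calls.

### The job

The knob has come off the light dimmer on the desk. Put it back on the dimmer's shaft: find by feel how the D has to sit, push it fully home until it snaps, without forcing it (the shaft must never take more than 35 N), then set its pointer to the long front mark and let go. Do not push the pen, the eraser or the blue note pad about.

Things in the scene. Friction and masses are not known exactly. Their poses are not given: they have to be found in the camera images.
- knob: Loose grey knob, 46 mm tall, standing bore down. Round body 46 mm across, 21 mm high; on it a grip bar 42 mm long (knob's x), 12 mm thick (y), 25 mm high: grip it across the 12 mm. Origin: centre of the underside, z up. The pointer, a black line on the bar, is at the -x end. 48 to 78 g. At the start its x is turned -0.4 to 0.9 rad (anticlockwise from above) from world x.
- bore (a point): Mouth of the knob's bore, at the knob's origin. The bore opens below, is 18 mm deep and D-shaped: 17.6 mm wide, its flat 3 mm from the axis on the pointer side (knob's -x). The flat's lower edge is sharp; the rest of the mouth has a 2.5 mm chamfer, so a knob held 0.5 mm off-centre towards its pointer still goes on.
- pointer (a point): Point at the foot of the knob's rim below its pointer: 23 mm from the knob's axis towards the knob's -x, 2 mm above its underside.
- dimmer: Light dimmer: low white box 120 (x) by 110 (y) by 30 mm high with a grey top plate, fixed to the desk. Origin: centre of its underside, z up. Its front, with the long mark, faces its own -x (towards the robot, turned up to 0.3 rad). A steel D-shaft stands up from the middle of its top.
- shaft_root (a point): Foot of the shaft, on its axis, at the dimmer's top face. Fully home, the knob's underside lies here. The shaft turns with 0.05 N m of friction between stops 0.35 rad clockwise and 2.6 rad anticlockwise of the mark. Its angle is not measured: at the start its flat faces 0.4 to 2.2 rad anticlockwise (from above) of the mark. Over 35 N between knob and dimmer or shaft damages it.
- shaft_tip (a point): Centre of the D-shaft's top, 16 mm above the dimmer's top; shaft 16 mm in diameter, flat 2 mm from the axis. Bore and shaft flats must face the same way within about 7 degrees. Turned wrong, the knob stops with its underside here; turned right, it drops about 7 mm more onto a sprung ball in the shaft's round side; 5 to 10 N pushes it past, and it snaps home.
- mark (a point): Middle of the long front mark, a black bar 16 by 4 mm on the dimmer's top, 36 mm in front of the shaft's axis (dimmer's -x). Small dots continue the scale anticlockwise.
- pen_5: Loose white marker pen with a green cap, 135 mm long, 17 mm thick; to be left alone. Origin: centre of its underside.
- eraser: Loose eraser 50 x 25 x 12 mm in a blue card sleeve; to be left alone. Origin: centre of its underside.
- sticky_pad_2: Loose pad of blue sticky notes 76 x 76 x 13 mm; to be left alone. Origin: centre of its underside.
Things that resemble listed ones, but are neither listed nor needed, are in the scene too. What is meant by the knob is not green or red, and is the larger of those in its own colour.

How it is judged (in metres and radians):
On the way:
1. the knob is snapped fully home on the shaft (z of knob in the frame of dimmer below 0.032 m and horizontal distance between knob and dimmer below 0.004 m and angle between knob's own z axis and vertical below 0.09 rad), for 0.2 s.
At the end, for the whole second after the job is handed in: The knob sits fully home on the shaft (underside within 2 mm of the dimmer's top, within 4 mm of the shaft's axis, level within 5 degrees), released and at rest, with its pointer within about 12 degrees (5 mm at the rim) of the long front mark (all of step 1 and y of pointer in the frame of dimmer between -0.005 and 0.005 m and x of pointer in the frame of dimmer below 0 m and linear speed of knob below 0.02 m/s); the robot touches nothing.
It fails at once if the knob pressed or levered against the dimmer or its shaft with more than 35 N (contact force between knob and dimmer above 35 N).
It fails at once if the pen moved by more than 30 mm (distance of pen_5 from where it was at the start of the episode above 0.03 m).
It fails at once if the eraser moved by more than 30 mm (distance of eraser from where it was at the start of the episode above 0.03 m).
It fails at once if the blue note pad moved by more than 30 mm (distance of sticky_pad_2 from where it was at the start of the episode above 0.03 m).
It also fails if it takes over 72 s, if anything falls off the work surface, if the arm or the gripper's body presses on something with over 40 N, if the wrist force passes 120 N, or if a joint passes its speed limit or range.

## Working session

There is one attempt and no reset: what is moved stays moved. The work goes in short steps, Python scripts to look and compute and a tool call to move; the robot and the scene stay as the last step left them, time stands still between calls to the robot, and variables do not carry over. Pictures are saved under pics/ and viewed, at most 10 in all, crops included, and the job is handed in when it is done.

Besides the shell and the picture viewer there is one more tool, called after "Call:" in YAML: its name, and indented under it one key for each argument. carry_out: Moves the arm, as the interface text tells. Its arguments: {"type":"object","properties":{"series":{"type":"array","items":{"type":"array","items":{"type":"number"}}}},"required":["series"]}

```bash
mkdir -p pics; cat > h.py <<'E'
from cell import env
import numpy as np, cv2
from scipy.spatial.transform import Rotation as R
def snap(n):
    s=env.state(); p,d=env.read_camera(n); c=env.get_calibration(n)
    K=np.array(c["intrinsics"])
    if n=="wrist":
        T=np.eye(4);T[:3,:3]=R.from_euler('xyz',s["tcp_rot"]).as_matrix();T[:3,3]=s["eef_pos"]
        M=T@np.array(c["T_tool_cam"])
    else: M=np.array(c["cam_to_world"])
    return s,p,d,K,M,c
def cloud(d,K,M):
    v,u=np.mgrid[:d.shape[0],:d.shape[1]]
    P=np.stack([(u-K[0,2])/K[0,0]*d,-(v-K[1,2])/K[1,1]*d,-d],-1)
    W=P@M[:3,:3].T+M[:3,3]; W[d==0]=np.nan
    return W
E
python3 - <<'E'
from h import *
for n in("top","scene","wrist"):
    s,p,d,K,M,c=snap(n)
    cv2.imwrite(f"pics/{n}0.png",p[:,:,::-1]); np.savez(f"{n}0.npz",p=p,d=d,K=K,M=M)
    print(n,K.tolist(),M.round(2).tolist(),[k for k in c])
print(s)
E
```

```text
top [[538.8040119704362, 0.0, 286.1366200319777], [0.0, 538.8040119704362, 209.3307652540928], [0.0, 0.0, 1.0]] [[0.02, 1.0, -0.07, 367.4], [-1.0, 0.02, 0.0, 10.07], [0.01, 0.07, 1.0, 1157.25], [0.0, 0.0, 0.0, 1.0]] ['intrinsics', 'cam_to_world']
scene [[492.27676759422087, 0.0, 281.2818790608454], [0.0, 492.27676759422087, 211.98437825214825], [0.0, 0.0, 1.0]] [[-0.14, -0.48, 0.87, 1505.46], [0.99, -0.08, 0.12, 158.34], [0.01, 0.87, 0.48, 651.42], [0.0, 0.0, 0.0, 1.0]] ['intrinsics', 'cam_to_world']
wrist [[338.32099727350106, 0.0, 278.79022735553576], [0.0, 338.32099727350106, 210.79210951133388], [0.0, 0.0, 1.0]] [[0.26, -0.94, -0.23, 94.09], [0.97, 0.25, 0.06, 620.37], [-0.0, -0.24, 0.97, 384.59], [0.0, 0.0, 0.0, 1.0]] ['intrinsics', 'T_tool_cam']
{'t': 0.1, 'joints': array([ 1.20641039e+00,  4.91518087e-01,  1.55937470e+00,  1.47931140e-05,
        1.09171369e+00, -1.05627064e-01]), 'qvel': array([-1.41297551e-03, -1.97134616e-03, -3.24557752e-05, -2.72887907e-03,
       -1.37065065e-04,  6.21173462e-04]), 'tau': array([ 3.13591074e-03, -6.13620687e+01, -2.58605719e+01,  6.94048544e-02,
        4.70312568e-02, -5.62947048e-05]), 'eef_pos': array([159.91192741, 604.17609788, 404.21315952]), 'tcp_rot': array([-3.14058586e+00, -1.19936066e-04,  2.88282690e+00]), 'ft_force': array([-0.32927512, -0.66675772,  0.2656354 ]), 'moment': array([ 0.01237796, -0.03223709,  0.03437928]), 'grip_force': 0.0, 'opening': 0.9967471778069076}
```

View pics/top0.png

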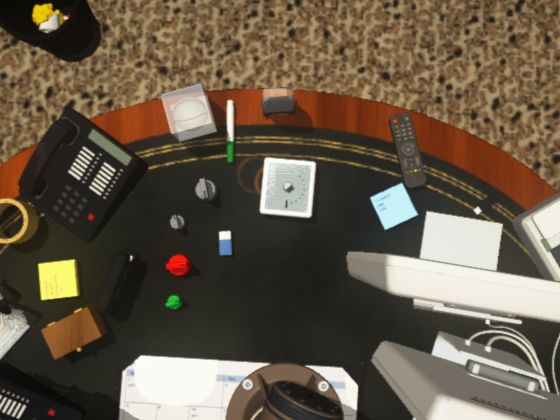

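The view shows the larger grey knob at (205,189), a smaller grey one at (177,222), the dimmer at (288,188), the pen at (231,130), the eraser at (225,243) and the pad at (394,206).

```bash
python3 - <<'E'
from h import *
z=np.load("top0.npz");p,d,K,M=[z[k] for k in("p","d","K","M")]
W=cloud(d,K,M)
def reg(u0,u1,v0,v1,lo,hi,name):
    w=W[v0:v1,u0:u1].reshape(-1,3); w=w[(w[:,2]>lo)&(w[:,2]<hi)]
    r=cv2.minAreaRect(w[:,:2].astype(np.float32)); print(name,len(w),w.mean(0).round(1),r,w[:,2].min().round(1),w[:,2].max().round(1))
reg(190,222,172,206,35,60,"bar"); reg(190,222,172,206,10,60,"knob")
reg(255,322,150,225,22,36,"box"); reg(278,298,178,198,40,60,"shaft")
reg(220,240,95,166,5,30,"pen"); reg(214,236,228,260,4,30,"eraser"); reg(365,420,180,232,5,30,"pad"); reg(165,188,210,234,5,60,"small")
print(W[240,205],W[207,287],W[188,288])
c=cv2.resize(p[150:230,180:330],None,fx=5,fy=5,interpolation=cv2.INTER_CUBIC)
cv2.imwrite("pics/c1.png",c[:,:,::-1])
E
```

```text
bar 126 [482.6 177.5  44.7] ((482.8478088378906, 177.81243896484375), (41.8723258972168, 12.319836616516113), 11.454757690429688) 35.5 51.9
knob 346 [482.2 175.8  29.2] ((482.0989074707031, 176.93063354492188), (42.14413833618164, 42.50142288208008), 23.85407829284668) 10.1 51.9
box 2870 [490.4   3.3  29.2] ((491.84478759765625, 3.273334503173828), (109.76275634765625, 121.45594787597656), 86.06685638427734) 22.0 35.9
shaft 32 [493.    4.8  45.1] ((491.6593017578125, 3.3433918952941895), (12.879546165466309, 12.528121948242188), 1.167751669883728) 40.0 49.3
pen 429 [610.2 130.1  13. ] ((609.2042846679688, 126.55953216552734), (142.41282653808594, 23.799972534179688), 3.052306890487671) 5.1 20.4
eraser 287 [370.6 133.1  11.3] ((365.7322082519531, 134.81837463378906), (59.75777053833008, 43.25895309448242), 7.111412525177002) 4.0 16.8
pad 1376 [ 461.8 -226.6   10.5] ((459.150390625, -221.61386108398438), (112.05032348632812, 111.2311782836914), 89.80775451660156) 5.0 22.2
small 167 [412.7 234.7  19.7] ((412.6194763183594, 235.9068603515625), (29.7429141998291, 28.044187545776367), 2.1173062324523926) 5.2 38.0
[375.80938456 177.92636349   1.44749273] [448.70658357   4.32636038  31.38995399] [488.74475259   3.1818557   31.4399105 ]
```

View pics/c1.png

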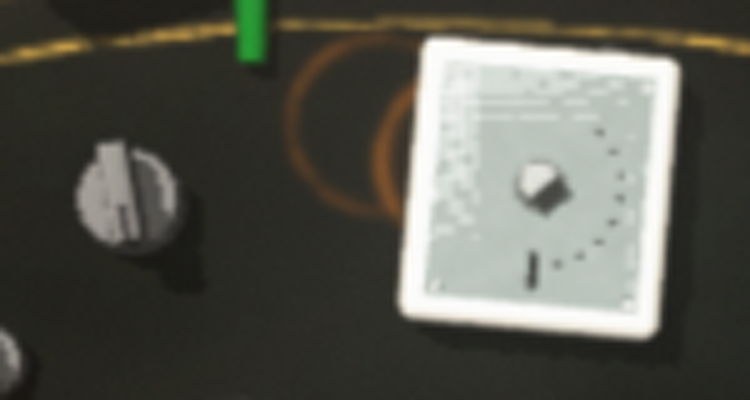

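The bar lies at about 11.5° with its pointer towards the robot. The dimmer's yaw is about -4°. The flat cut of the shaft faces lower right, roughly 50° anticlockwise of the mark. I'll check clearance along the path before moving.

```bash
python3 - <<'E'
from h import *
for n in("top0","scene0"):
    z=np.load(n+".npz");W=cloud(z["d"],z["K"],z["M"])
    for x0 in range(250,800,100):
        print(n,x0,[int(np.nanmax(np.where((W[...,0]>x0)&(W[...,0]<x0+100)&(W[...,1]>y0)&(W[...,1]<y0+100),W[...,2],-9))) for y0 in range(-350,450,100)])
E
```

```text
top0 250 [498, 497, 497, 6, 15, 49, 66, 66]
top0 350 [17, 496, 496, 35, 32, 37, 11, 61]
top0 450 [22, 22, 32, 49, 33, 51, 93, 91]
top0 550 [23, 25, 6, 29, 24, 91, 94, 120]
top0 650 [19, 20, 6, 118, 105, 91, 90, 2]
top0 750 [-9, -9, -9, -9, -9, -9, -9, -9]
scene0 250 [495, 495, 495, 6, 14, 49, 63, 63]
scene0 350 [15, 494, 495, 35, 32, 34, 16, 60]
scene0 450 [22, 21, 29, 48, 33, 49, 93, 89]
scene0 550 [21, 22, 4, 29, 29, 89, 92, 119]
scene0 650 [17, 20, 3, 118, 108, 90, 88, 2]
scene0 750 [-9, -9, -9, -9, -9, -9, -9, -9]
```

```bash
python3 - <<'E'
from h import *
for n in("top0","scene0"):
    z=np.load(n+".npz");W=cloud(z["d"],z["K"],z["M"]).reshape(-1,3)
    m=(W[:,0]>150)&(W[:,0]<560)&(W[:,1]>-350)&(W[:,1]<60)&(W[:,2]>60)
    w=W[m]
    for y in range(-240,60,20):
        a=w[(w[:,1]>=y)&(w[:,1]<y+20)]
        if len(a): print(n,y,len(a),"x",a[:,0].min().round(),a[:,0].max().round(),"z",a[:,2].min().round(),a[:,2].max().round())
E
```

```text
top0 -240 1393 x 158.0 348.0 z 73.0 497.0
top0 -220 1498 x 158.0 351.0 z 76.0 497.0
top0 -200 2371 x 157.0 353.0 z 71.0 497.0
top0 -180 1652 x 150.0 356.0 z 69.0 497.0
top0 -160 676 x 306.0 359.0 z 444.0 497.0
top0 -140 989 x 308.0 360.0 z 73.0 497.0
top0 -120 921 x 320.0 360.0 z 69.0 487.0
scene0 -240 1281 x 150.0 353.0 z 61.0 496.0
scene0 -220 1310 x 150.0 355.0 z 60.0 496.0
scene0 -200 1329 x 150.0 358.0 z 61.0 496.0
scene0 -180 1328 x 150.0 361.0 z 60.0 496.0
scene0 -160 1320 x 339.0 363.0 z 60.0 495.0
scene0 -140 1379 x 311.0 365.0 z 61.0 495.0
scene0 -120 692 x 314.0 364.0 z 67.0 487.0
```

The monitor's edge is at y < -105, x < 365, so the path is clear. First I'll look at the shaft from above.

Call:
carry_out:
  series:
    - [-0.04,-0.042,0,-3,1]
    - [-0.08,-0.084,0,-6,1]
    - [-0.12,-0.126,0.01,-9,1]
    - [-0.16,-0.168,0.02,-12,1]
    - [-0.2,-0.21,0.03,-15,1]
    - [-0.24,-0.252,0.04,-18,1]
    - [-0.28,-0.294,0.05,-21,1]
    - [-0.32,-0.336,0.06,-24,1]
    - [-0.36,-0.378,0.07,-26,1]
    - [-0.4,-0.42,0.08,-26,1]
    - [-0.44,-0.462,0.09,-26,1]
    - [-0.475,-0.496,0.105,-26,1]
    - [-0.475,-0.496,0.105,-26,1]
    - [-0.475,-0.496,0.105,-26,1]
    - [-0.475,-0.496,0.105,-26,1]
    - [-0.475,-0.496,0.105,-26,1]

```text
t: 2.15
eef_pos: [491.9, 4.0, 300.1]
tcp_rot: [-3.142, 0.001, -2.945]
ft_force: [0.0, 0.1, -0.2]
opening: 0.997
grip_force: 0.0
```

```bash
python3 - <<'E'
from h import *
s,p,d,K,M,c=snap("wrist")
np.savez("w1.npz",p=p,d=d,K=K,M=M); print(s["t"],s["eef_pos"],s["tcp_rot"],s["qvel"].round(3))
cv2.imwrite("pics/w1.png",p[:,:,::-1])
E
```

```text
2.15 [491.85750491   4.02521498 300.11797112] [-3.14154067e+00  5.07937009e-04 -2.94518582e+00] [-0.005  0.003 -0.003  0.001 -0.002 -0.003]
```

View pics/w1.png

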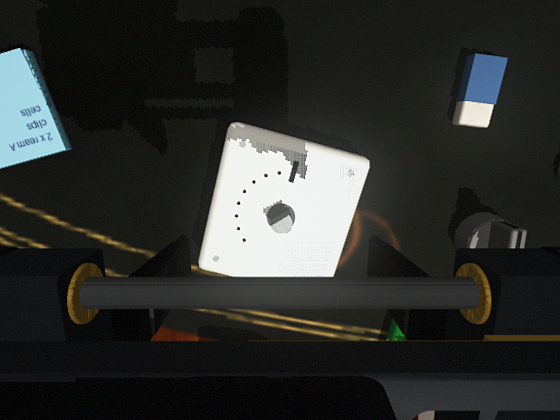

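The shaft shows at (280,218) with the dark flat side at upper left. The mark is at (294,172) and the dots run anticlockwise. Next I'll measure these in world coordinates.

```bash
python3 - <<'E'
from h import *
z=np.load("w1.npz");p,d,K,M=[z[k] for k in("p","d","K","M")];W=cloud(d,K,M)
def onz(u,v,h):
    r=M[:3,:3]@np.array([(u-K[0,2])/K[0,0],-(v-K[1,2])/K[1,1],-1]);return (M[:3,3]+r*(h-M[2,3])/r[2])
print("top z",np.nanmedian(W[230:260,240:320,2]),"shaft z",np.nanmedian(W[214:226,274:290,2]))
g=cv2.cvtColor(p,cv2.COLOR_RGB2GRAY)
# mark
m=np.zeros_like(g);m[160:185,286:302]=(g[160:185,286:302]<90)
v,u=np.nonzero(m);print("mark px",len(u),u.mean(),v.mean(),onz(u.mean(),v.mean(),30))
# shaft top: high depth
s=(np.abs(W[...,2]-46)<5); s[:200]=0;s[240:]=0;s[:,:260]=0;s[:,300:]=0
v,u=np.nonzero(s);w=W[s];print("shaft",len(u),w.mean(0),w.min(0),w.max(0))
b=(np.abs(W[...,2]-31)<5); w=W[b];w=w[(abs(w[:,0]-490)<80)&(abs(w[:,1]-3)<80)]
print("box",cv2.minAreaRect(w[:,:2].astype(np.float32)))
# rectified view at z=46, 8px/mm, world +x up, +y left
N=400;sc=10;cx,cy=492,4
yy,xx=np.mgrid[:N,:N]; Wd=np.stack([cx-(yy-N/2)/sc,cy-(xx-N/2)/sc,np.full((N,N),46.)],-1)
C=(Wd-M[:3,3])@M[:3,:3]
U=(K[0,0]*C[...,0]/-C[...,2]+K[0,2]).astype(np.float32);V=(K[1,1]*-C[...,1]/-C[...,2]+K[1,2]).astype(np.float32)
r=cv2.remap(p,U,V,cv2.INTER_CUBIC)
cv2.imwrite("pics/r1.png",r[:,:,::-1])
E
```

```text
top z 30.300024599366196 shaft z 45.649666414655854
mark px 99 293.52525252525254 170.64646464646464 [453.54780003   6.9490097   30.        ]
shaft 287 [491.09726595   5.58500114  45.88478965] [482.94828018  -2.77530907  41.06192862] [497.68914288  12.29564717  47.90449406]
box ((489.3731384277344, 4.246063232421875), (108.9307632446289, 118.38243865966797), 86.35106658935547)
```

View pics/r1.png

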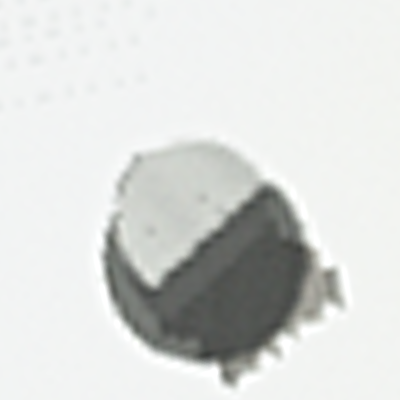

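Shaft axis ≈ (489.8, 4.3), and the mark is 36.3 mm away at 176° (yaw -3.8°), which fits. The flat faces about 225°, so the knob's x must go to about 45°. Next I'll look above the knob.

Call:
carry_out:
  series:
    - [-0.005,0.045,0,0,1]
    - [-0.012,0.09,0,0,1]
    - [-0.018,0.135,0,0,1]
    - [-0.024,0.172,0,0,1]
    - [-0.024,0.172,0,0,1]
    - [-0.024,0.172,0,0,1]
    - [-0.024,0.172,0,0,1]

```text
t: 3.08
eef_pos: [482.4, 175.8, 299.8]
tcp_rot: [3.142, -0.0, -2.947]
ft_force: [0.3, -0.4, -0.1]
opening: 1.002
grip_force: 0.0
```

```bash
python3 - <<'E'
from h import *
s,p,d,K,M,c=snap("wrist")
np.savez("w2.npz",p=p,d=d,K=K,M=M); print(s["t"],s["eef_pos"],np.degrees(s["tcp_rot"]),np.degrees(s["joints"]).round(1))
W=cloud(d,K,M)
def rect(lo,hi,cx,cy,r):
    m=(W[...,2]>lo)&(W[...,2]<hi)&(np.hypot(W[...,0]-cx,W[...,1]-cy)<r); w=W[m]
    if len(w): print(lo,hi,len(w),w.mean(0).round(1),w.min(0).round(1),w.max(0).round(1),cv2.minAreaRect(w[:,:2].astype(np.float32)))
rect(40,50,482,177,35); rect(15,24,482,177,35); rect(42,50,490,4,20);rect(26,36,490,4,85)
N=560;sc=8;cx,cy=482,177
yy,xx=np.mgrid[:N,:N]; Wd=np.stack([cx-(yy-N/2)/sc,cy-(xx-N/2)/sc,np.full((N,N),46.)],-1)
C=(Wd-M[:3,3])@M[:3,:3]
U=(K[0,0]*C[...,0]/-C[...,2]+K[0,2]).astype(np.float32);V=(K[1,1]*-C[...,1]/-C[...,2]+K[1,2]).astype(np.float32)
cv2.imwrite("pics/r2.png",cv2.remap(p,U,V,cv2.INTER_CUBIC)[:,:,::-1])
E
```

```text
3.075 [482.43990115 175.81741531 299.789299  ] [ 1.79999255e+02 -9.99089083e-04 -1.68878270e+02] [ 12.6  27.3 111.2   0.   41.5 -88.5]
40 50 936 [480.1 178.7  46.2] [460.3 169.4  40.1] [502.  188.6  48.5] ((481.1047058105469, 178.792236328125), (42.14262771606445, 11.66716194152832), 11.566112518310547)
15 24 1412 [479.6 178.4  21. ] [459.7 157.5  15. ] [502.2 200.2  23.5] ((480.61834716796875, 178.7047576904297), (41.604461669921875, 42.69406509399414), 8.688648223876953)
42 50 336 [491.    7.   45.7] [483.1  -2.4  42. ] [497.9  13.1  47.8] ((492.070556640625, 6.812820911407471), (10.862987518310547, 17.344133377075195), 42.91642761230469)
26 36 18141 [481.8  12.1  30. ] [427.7 -36.5  26. ] [551.1  62.   35.9] ((489.32073974609375, 9.7928466796875), (99.48483276367188, 118.921875), 86.64033508300781)
```

View pics/r2.png

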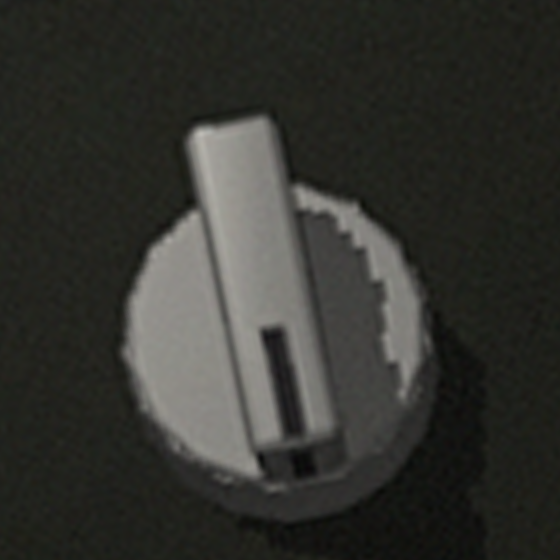

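Knob at (481–483, 178–179), bar angle 11.6°, and the pointer is towards the robot. Next: descend and grip across the bar with the tips at z 24.

Call:
carry_out:
  series:
    - [0,0.0025,0.02,-0.4,0.5]
    - [0,0.0025,0.04,-0.4,0.4]
    - [0,0.0025,0.06,-0.4,0.4]
    - [0,0.0025,0.078,-0.4,0.4]
    - [0,0.0025,0.086,-0.4,0.4]
    - [0,0.0025,0.086,-0.4,0.4]
    - [0,0.0025,0.086,-0.4,0]
    - [0,0.0025,0.086,-0.4,0]
    - [0,0.0025,0.086,-0.4,0]
    - [0,0.0025,0.086,-0.4,0]
    - [0,0.0025,0.086,-0.4,0]
    - [0,0.0025,0.086,-0.4,0]

```text
t: 4.62
eef_pos: [482.0, 179.0, 214.0]
tcp_rot: [3.142, 0.001, -2.94]
ft_force: [-1.2, -0.5, 5.2]
opening: 0.124
grip_force: 30.0
```

Gripped: opening 0.124 ≈ 12 mm. Next I'll lift, carry over the shaft and turn.

Call:
carry_out:
  series:
    - [0,0,-0.04,0,0]
    - [0,0,-0.08,0,0]
    - [0.006,-0.035,-0.086,-6,0]
    - [0.012,-0.075,-0.086,-13,0]
    - [0.018,-0.115,-0.086,-20,0]
    - [0.024,-0.15,-0.086,-27,0]
    - [0.027,-0.1735,-0.086,-34,0]
    - [0.027,-0.1735,-0.086,-34,0]
    - [0.027,-0.1735,-0.086,-34,0]
    - [0.027,-0.1735,-0.086,-34,0]
    - [0.027,-0.1735,-0.086,-34,0]

```text
t: 6.0
eef_pos: [490.2, 4.3, 299.7]
tcp_rot: [3.142, 0.0, -2.346]
ft_force: [0.7, 0.7, -0.8]
opening: 0.125
grip_force: 30.0
```

```bash
python3 - <<'E'
from h import *
s,p,d,K,M,c=snap("wrist")
print(s["t"],s["eef_pos"],np.degrees(s["tcp_rot"]),np.degrees(s["joints"]).round(1),s["ft_force"],s["opening"])
st,pt,dt,Kt,Mt,_=snap("scene")
cv2.imwrite("pics/w3.png",np.hstack([p[60:300,130:430],cv2.resize(pt[140:300,180:380],(300,240))])[:,:,::-1])
E
```

```text
6.0 [490.21867662   4.26698663 299.72024134] [ 1.79995294e+02  4.97214402e-03 -1.34405257e+02] [  -7.2   25.8  114.4    0.    39.8 -142.8] [ 0.70836705  0.67078159 -0.81511845] 0.12506000001627685
```

View pics/w3.png

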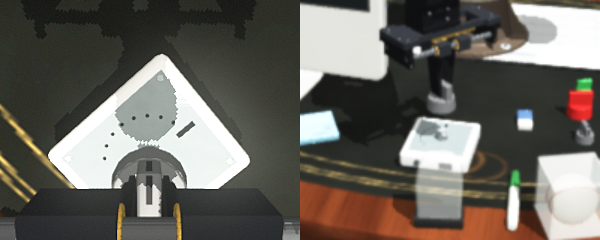

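In the wrist picture the knob is held upright with its pointer facing the camera, and the dimmer is directly below. Next I'll descend to just above the tip.

Call:
carry_out:
  series:
    - [0.0005,-0.0005,0.015,0,0]
    - [0.0005,-0.0005,0.028,0,0]
    - [0.0005,-0.0005,0.036,0,0]
    - [0.0005,-0.0005,0.037,0,0]
    - [0.0005,-0.0005,0.037,0,0]

```text
t: 6.72
eef_pos: [490.4, 2.9, 262.8]
tcp_rot: [-3.142, 0.0, -2.346]
ft_force: [-0.1, 0.3, -0.1]
opening: 0.123
grip_force: 30.0
```

Call:
carry_out:
  series:
    - [0,0,0.001,0,0]
    - [0,0,0.002,0,0]
    - [0,0,0.003,0,0]
    - [0,0,0.003,0,0]

```text
t: 7.22
eef_pos: [490.3, 2.9, 259.7]
tcp_rot: [3.142, 0.0, -2.346]
ft_force: [0.1, 0.0, -0.0]
opening: 0.124
grip_force: 30.0
```

Call:
carry_out:
  series:
    - [0,0,0.0007,0,0]
    - [0,0,0.0014,0,0]
    - [0,0,0.002,0,0]
    - [0,0,0.002,0,0]

```text
t: 7.72
eef_pos: [490.3, 2.9, 257.7]
tcp_rot: [3.141, 0.0, -2.346]
ft_force: [-0.3, 0.3, -0.5]
opening: 0.122
grip_force: 30.0
```

Call:
carry_out:
  series:
    - [0,0,0.0007,0,0]
    - [0,0,0.0014,0,0]
    - [0,0,0.002,0,0]
    - [0,0,0.002,0,0]

```text
t: 8.22
eef_pos: [490.3, 2.9, 255.7]
tcp_rot: [3.142, 0.0, -2.346]
ft_force: [0.6, 0.2, -1.1]
opening: 0.126
grip_force: 30.0
```

Call:
carry_out:
  series:
    - [0,0,0.0007,0,0]
    - [0,0,0.0014,0,0]
    - [0,0,0.002,0,0]
    - [0,0,0.002,0,0]

```text
t: 8.72
eef_pos: [490.4, 3.0, 253.8]
tcp_rot: [-3.141, 0.0, -2.346]
ft_force: [1.1, 1.6, 0.6]
opening: 0.125
grip_force: 30.0
```

Call:
carry_out:
  series:
    - [0,0,0.0005,0,0]
    - [0,0,0.001,0,0]
    - [0,0,0.001,0,0]

```text
t: 9.1
eef_pos: [490.5, 3.0, 253.0]
tcp_rot: [-3.141, 0.001, -2.346]
ft_force: [1.8, 3.0, 4.0]
opening: 0.124
grip_force: 30.0
```

It went past the tip and is resting on the ball, at the predicted height. I'll relieve the side load by 0.4 mm and push on in small steps.

Call:
carry_out:
  series:
    - [-0.0004,0,0.0004,0,0]
    - [-0.0004,0,0.0008,0,0]
    - [-0.0004,0,0.0008,0,0]

```text
t: 9.48
eef_pos: [490.8, 3.4, 252.2]
tcp_rot: [-3.141, 0.001, -2.346]
ft_force: [3.0, 4.8, 5.2]
opening: 0.123
grip_force: 30.0
```

Call:
carry_out:
  series:
    - [0,0,0.0004,0,0]
    - [0,0,0.0008,0,0]
    - [0,0,0.0008,0,0]

```text
t: 9.85
eef_pos: [490.9, 3.4, 251.5]
tcp_rot: [-3.141, 0.001, -2.346]
ft_force: [3.3, 5.6, 6.1]
opening: 0.126
grip_force: 30.0
```

Call:
carry_out:
  series:
    - [0,0,0.0004,0,0]
    - [0,0,0.0008,0,0]
    - [0,0,0.0008,0,0]

```text
t: 10.22
eef_pos: [490.9, 3.5, 250.6]
tcp_rot: [-3.141, 0.002, -2.346]
ft_force: [3.5, 7.2, 2.9]
opening: 0.126
grip_force: 30.0
```

Call:
carry_out:
  series:
    - [-0.0004,0.0002,0.0007,0,0]
    - [-0.0004,0.0002,0.0014,0,0]
    - [-0.0004,0.0002,0.002,0,0]
    - [-0.0004,0.0002,0.002,0,0]

```text
t: 10.72
eef_pos: [491.1, 3.9, 248.3]
tcp_rot: [-3.141, 0.001, -2.346]
ft_force: [4.8, 6.2, -1.2]
opening: 0.124
grip_force: 30.0
```

Call:
carry_out:
  series:
    - [0,0,0.0007,0,0]
    - [0,0,0.0014,0,0]
    - [0,0,0.002,0,0]
    - [0,0,0.002,0,0]

```text
t: 11.22
eef_pos: [490.8, 3.7, 246.0]
tcp_rot: [-3.142, 0.0, -2.346]
ft_force: [3.6, 2.6, -6.3]
opening: 0.123
grip_force: 30.0
```

The knob is past the ball and now pulls downward. I'll ease down the last 2 mm.

Call:
carry_out:
  series:
    - [0,0,0.0006,0,0]
    - [0,0,0.0012,0,0]
    - [0,0,0.0017,0,0]
    - [0,0,0.0017,0,0]

```text
t: 11.72
eef_pos: [490.5, 3.5, 244.5]
tcp_rot: [3.141, -0.001, -2.346]
ft_force: [-0.4, 0.2, -0.8]
opening: 0.126
grip_force: 30.0
```

```bash
python3 - <<'E'
from h import *
s=env.state();print(s["eef_pos"],s["ft_force"],s["moment"],np.degrees(s["joints"]).round(1))
E
```

```text
[490.47485624   3.53621057 244.5393669 ] [-0.3879888   0.20097808 -0.78837735] [ 0.10173127 -0.03387809  0.00953853] [  -7.3   31.3  116.7   -0.    32.  -142.9]
```

Call:
carry_out:
  series:
    - [0,0,0.0005,0,0]
    - [0,0,0.0005,4,0]
    - [0,0,0.0005,9,0]
    - [0,0,0.0005,14,0]
    - [0,0,0.0005,20,0]
    - [0,0,0.0005,20,0]

```text
t: 12.48
eef_pos: [490.3, 3.5, 244.1]
tcp_rot: [3.141, -0.001, -2.694]
ft_force: [-3.6, -2.7, 2.0]
opening: 0.122
grip_force: 30.0
```

Call:
carry_out:
  series:
    - [0.0004,-0.0001,0,0,0]
    - [0.0004,-0.0001,0,5,0]
    - [0.0004,-0.0001,0,11,0]
    - [0.0004,-0.0001,0,16,0]
    - [0.0004,-0.0001,0,16,0]

```text
t: 13.1
eef_pos: [489.8, 3.6, 244.1]
tcp_rot: [3.141, -0.002, -2.974]
ft_force: [-6.0, 1.9, 3.2]
opening: 0.124
grip_force: 30.0
```

Call:
carry_out:
  series:
    - [0.0006,0.0001,0,0,0]
    - [0.0006,0.0001,0,5,0]
    - [0.0006,0.0001,0,10,0]
    - [0.0006,0.0001,0,13.4,0]
    - [0.0006,0.0001,0,13.4,0]
    - [0.0006,0.0001,0,13.4,0]

```text
t: 13.85
eef_pos: [489.3, 3.9, 244.1]
tcp_rot: [3.141, -0.002, 3.076]
ft_force: [-4.4, 5.8, 2.9]
opening: 0.124
grip_force: 30.0
```

The pointer is at the mark angle. I'll relieve the side load, open and lift.

Call:
carry_out:
  series:
    - [0.0003,0.0005,0,0,0]
    - [0.0003,0.0005,0,0,0]
    - [0.0003,0.0005,0,0,0.5]
    - [0.0003,0.0005,0,0,0.5]
    - [0.0003,0.0005,0,0,0.5]
    - [0.0003,0.0005,0,0,0.5]
    - [0.0003,0.0005,-0.02,0,0.5]
    - [0.0003,0.0005,-0.06,0,0.5]
    - [0.0003,0.0005,-0.1,0,0.5]
    - [0.0003,0.0005,-0.1,0,0.5]
    - [0.0003,0.0005,-0.1,0,0.5]

```text
t: 15.22
eef_pos: [489.3, 3.9, 343.7]
tcp_rot: [3.142, -0.0, 3.075]
ft_force: [-0.3, 0.1, 0.2]
opening: 0.503
grip_force: 0.0
```

```bash
python3 - <<'E'
from h import *
s,p,d,K,M,c=snap("wrist"); W=cloud(d,K,M); print(s["t"],s["eef_pos"],s["opening"])
for lo,hi,r in((70,82,35),(46,55,35),(27,34,80)):
    m=(W[...,2]>lo)&(W[...,2]<hi)&(np.hypot(W[...,0]-490,W[...,1]-4)<r); w=W[m]
    if len(w): print(lo,hi,len(w),np.median(w[:,2]),cv2.minAreaRect(w[:,:2].astype(np.float32)))
cv2.imwrite("pics/w4.png",p[:,:,::-1])
E
```

```text
15.225 [489.27433091   3.8845771  343.68655709] 0.5026528972356886
70 82 816 76.39184630273117 ((487.94268798828125, 2.9323272705078125), (11.32540512084961, 42.292022705078125), 86.45854949951172)
46 55 1299 51.3544582680629 ((487.51123046875, 3.3505306243896484), (42.011268615722656, 41.03278350830078), 85.94068908691406)
27 34 12045 30.216889461100436 ((489.0016174316406, 4.327098846435547), (108.20911407470703, 117.59400939941406), 86.562744140625)
```

View pics/w4.png

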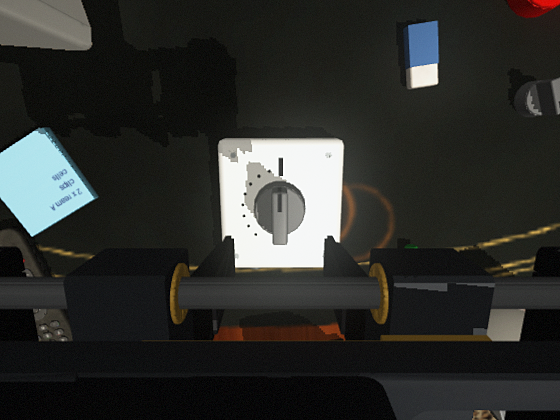

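The knob sits with its pointer on the mark: bar at (280,215), mark at (281,166). Its top is at 76.4 mm against 76 expected, and its angle is within 0.2° of the dimmer's.

```bash
python3 -c "
from cell import env
print(env.job_done())"
```

```text
the job is handed in; nothing more can be done
None
```

The knob is snapped fully home on the shaft (about 0.4 mm from nominal height), with its pointer on the long front mark. It is released, and the job was handed in at about 15 s; the hand-in call returned no verdict. Wrist readings stayed below about 9 N against the 35 N limit.

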